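# Shut down the vacuum chamber and crack its lid

## Task

Shut down the vacuum degassing chamber: press its three spring keys fully down one at a time, first the square key (isolates the chamber, so the pump cannot suck oil back), then the big mushroom key (stops the pump), then the small round key (vents). The lid is then still stuck to its rubber seal: pull it up by its bow handle until the seal lets go, without letting the lid fly open, and hold it ajar with its front edge about 35 mm up, so that air seeps in and the resin inside does not froth. Keep it still there for a couple of seconds and finish while still holding it; leave the other things on the bench where they are.

Things in the scene. Friction and masses are not known exactly. Their poses are not given: they have to be found in the camera images.
- chamber: Vacuum chamber fixed to the bench, a steel box 282 x 240 mm, 122 mm high with the lid shut. Origin under its centre at bench level; x from its console (robot side) to its hinge, y to the left, z up. The grey console along the front is 80 mm deep, leans 11 degrees to the front, 90 mm high at mid-depth; on it from left (+y) to right: small round key, square key, mushroom key, gauge (no key).
- key_square_top (a point): Centre of the top of the square key, 26 x 26 mm, standing 11 mm out of the console, at (-105, 28, 101) mm in the chamber's frame. Pressed straight down or square to the console.
- key_mushroom_top (a point): Centre of the top of the mushroom key, round, 35 mm across, standing 18 mm out of the console, at (-106, -30, 108) mm in the chamber's frame.
- key_small_top (a point): Centre of the top of the small round key, 18 mm across, standing 12 mm out of the console, at (-105, 85, 102) mm in the chamber's frame.
- key_square (a joint): Travel of the square key in m: 0 up, 0.006 fully down (about 5 N); springs back when let go. It counts as pressed beyond 0.004.
- key_mushroom (a joint): Travel of the mushroom key, as key_square.
- key_small (a joint): Travel of the small round key, as key_square.
- lid (a joint): Lid angle, rad: 0 shut, grows as the front edge rises (0.17 = 35 mm), stop 1.2. Aluminium frame with clear pane, 0.5 to 0.75 kg, 203 mm from hinge to front edge; hinge line along y at (137, 0, 112) mm in the chamber's frame. The seal grips for the first 5 mm: 12 to 14 N up at the handle breaks it, then only the weight is left, 3 to 5 N. Let go, it falls shut.
- lid_handle (a point): Middle of the bar of the lid's bow handle, 167 mm from the hinge; the frame turns with the lid (x as the chamber's when shut). Round bar 12 mm thick, along the chamber's y, straight and free over 80 mm; its axis is 40 mm above the lid's top, 162 mm above the bench with the lid shut, 31 mm free under the bar.
- lid_edge (a point): Middle of the lower front edge of the lid, 203 mm from the hinge, 108 mm above the bench with the lid shut.
- wood_offcut: Pine offcut 56 x 130 x 44 mm lying in front of the chamber; bystander. Origin under its centre.
- masking_tape: Roll of masking tape, 98 mm across, 26 mm high, lying flat in front of the chamber to the right; bystander. Origin under its centre.
- screwdriver: Screwdriver, 209 mm long, lying to the left of the chamber; bystander. Origin under its middle.
- glue_bottle: White glue bottle 41 x 64 x 200 mm standing at the back left; bystander. Origin under its centre.
- paint_brush: Flat brush, 196 mm long, lying on the white board to the right of the chamber; bystander. Origin under its middle.
- jar_nails: Jar with a wooden lid, 68 mm across, 102 mm high, standing at the back right; bystander. Origin under its centre.

How it is judged:
On the way, in this order (a step that is already met when the one before it is completed fails the run):
1. the square key is pressed down, alone (value of joint key_square above 0.004 m and value of joint each of key_mushroom, key_small below 0.002 m), for 0.1 s.
2. then the mushroom key, alone (value of joint key_mushroom above 0.004 m and value of joint each of key_square, key_small below 0.002 m), for 0.1 s.
3. then the small round key, alone (value of joint key_small above 0.004 m and value of joint each of key_square, key_mushroom below 0.002 m), for 0.1 s.
4. the seal is broken and the lid is held still by the gripper with its front edge 24 to 50 mm up, for 1.5 s (value of joint lid between 0.12 and 0.25 rad and velocity of joint lid between -0.1 and 0.1 rad/s and contact force between lid and the fingers above 1 N), for 1.5 s.
At the end, for the whole second after the job is handed in: The gripper still holds the lid, at rest at 0.12 to 0.25 rad (front edge 24 to 50 mm up), and all three keys are up again (all of step 4 and value of joint each of key_square, key_mushroom, key_small below 0.002 m); the arm keeps its last pose, push and grip.
It fails at once if two keys are down at once (value of joint each of key_square, key_mushroom above 0.003 m or value of joint each of key_square, key_small above 0.003 m or value of joint each of key_small, key_mushroom above 0.003 m).
It fails at once if the lid flies open beyond 0.4 rad (front edge 80 mm up) (value of joint lid above 0.4 rad).
It fails at once if another thing on the bench is shifted by more than 30 mm (distance of any of wood_offcut, masking_tape, screwdriver, glue_bottle, paint_brush, jar_nails from where it was at the start of the episode above 0.03 m).
It also fails if it takes over 61 s, if anything falls off the work surface, if the arm or the gripper's body presses on something with over 40 N, if the wrist force passes 120 N, or if a joint passes its speed limit or range.

## Robot

A 7-joint arm with a two-finger parallel gripper is mounted at the origin on a cart in front of the work surface, level with it; the furniture and walls round the work are solid. World frame = base frame: x ahead of the robot, y to its left, z up, the work surface at z = 0. Lengths are in m, angles in rad, forces in N, time in s.
With the tool pointing down it reaches from about 0.425 to 0.95 m from the base axis. Payload 16.7 kg.
Tool frame: the origin (TCP) lies midway between the tips of the shut fingers; the grasp point (between the pads) lies robot.grip_point_offset behind it (robot.grip_point_offset is the distance from the TCP to the grasp point, in m); z points along the fingers, y is the line along which they close (so a half turn about z gives the same grasp; the last joint's range is limited). The gripper opens to 94 mm and grips with 3 to 60 N. Pads are 16 mm wide; open, the fingers measure 119 mm over their backs; the gripper's body (75 mm by 177 mm) begins 78 mm behind the grasp point.
Start: joints at [-1.498, 0.426, 0.074, 1.606, -0.034, 1.111, -0.067], TCP at [0.148, 0.658, 0.205] pointing down, gripper open.
Joint ranges: [-2.85, 2.85], [-0.5, 2.14], [-1.23, 1.37], [0.21, 2.46], [-1.02, 4.16], [0.16, 2.05], [-2.73, 2.73]. Speed limits (rad/s): [1.89, 1.89, 2.39, 2.39, 3.01, 3.01, 3.01].

## Interface

Orientations are given as a unit quaternion [x, y, z, w].
In Python, from cell import sense, get_image, robot gives the robot as it stands.
- The arm moves only by the tool drive_tool, never from a script. Its argument "commands" is a list of rows, each an object with "gripper": the finger opening in mm, from 0 to 94; "slide": the shift along the tool's x, y, z in mm, a list of three; "dr": the turn, a rotation vector about the tool's x, y, z in degrees, a list of three. In form: [{"gripper": gripper, "slide": [tx, ty, tz], "dr": [rx, ry, rz]}, ...]. A call has 1 to 10 rows; each row shifts and turns the commanded pose from where the row before left it, along the tool's axes as they then stand; what a row does not reach is not made up. A row lasts 1/8 s, in which the tool goes at most 62.5 mm and 10.7 degrees, less where a joint would pass 70% of its speed; a pose out of reach is approached as far as the arm can. A call is refused whole if a number of a shift passes 62.5 or a number of a turn 10.7, either way. A call with a gripper value outside its range is refused whole. The fingers move at their own pace and stop on an object; "newtons" is the grip in N (left out, the last holds). Time passes only in rows, so rows that do not move let the fingers close. It gives the time, the measured TCP pose, the force, the opening and the grip force at its end, in the units of the state.
- sense(): the state, without advancing time (a new reading comes with each control period).
- get_image(name): name is "side" or "top" or "wrist"; returns a dict with "img" (400x640x3 uint8, red, green, blue), "mtx" (3x3 intrinsics, pixels), "D" ([k1, k2, p1, p2, k3] as OpenCV has them; the pictures are not rectified), "xyz" and "orientation" of the camera in the world; the wrist camera has in their place "T_tool_cam" (4x4, takes a point from camera to tool coordinates, whose origin is the TCP and whose axes are the flange's). Camera axes: x right, y up, looking along -z (the intrinsics and any distortion apply to the point x, -y, -z); pixel columns grow to the right and rows downward; lengths in m; the calibration is good to about 2 mm. A picture is of the moment at which its call begins: read the wrist's pose just before it. There is no depth.
- robot.hand_in(): hands the job in; it is judged then, once.
The state is a dict: "t": time; "joint_positions": joint angles; "qd": joint speeds; "joint_torque": joint torques, N m; "eef_pos": TCP position; "tcp_rot": TCP orientation; "wrist_force": force on the tool from outside, world axes, zero at the start; "torque": the same for the moment, N m; "gripper_width": opening from 0.0 (shut) to 1.0 (fully open); "grasp_force": force on a finger pad.
Only numpy, scipy, OpenCV 4.12 (cv2) and the standard library are available. Lean on these libraries where they do the work, as an engineer would, in place of code of your own. Each camera call takes 0.05 s, during which the arm holds its last target. There are 200 camera calls.

## Working session

There is one attempt and no reset: what is moved stays moved. The work goes in short steps, Python scripts to look and compute and a tool call to move; the robot and the scene stay as the last step left them, time stands still between calls to the robot, and variables do not carry over. Pictures are saved under pics/ and viewed, at most 10 in all, crops included, and the job is handed in when it is done.

Besides the shell and the picture viewer there is one more tool, called after "Emit:" as name(argument=value, ...), one argument or row to a line, values as JSON. drive_tool: Moves the arm, as the interface text tells. Its arguments: {"type":"object","properties":{"commands":{"type":"array"},"newtons":{"type":"number"}},"required":["commands"]}

```bash
mkdir -p pics; ls
python3 - <<'E'
from cell import sense,get_image,robot
import cv2
print(sense(), robot.grip_point_offset)
for n in ("top","side"):
    d=get_image(n); cv2.imwrite(f"pics/{n}0.png",d["img"][:,:,::-1])
    print(n,d["mtx"],d["D"],d["xyz"],d["orientation"])
E
```

```text
pics
{'t': 0.0, 'joint_positions': array([-1.49853186,  0.42670896,  0.07387727,  1.60660538, -0.03408724,
        1.1107859 , -0.0671096 ]), 'qd': array([ 6.99655410e-04,  4.45388098e-04, -4.87436989e-06, -1.99583046e-03,
        1.06169552e-04, -1.03757064e-03, -2.38808739e-04]), 'joint_torque': array([-2.47016760e-03, -9.35787249e+01,  3.66500638e+00, -4.54207277e+01,
       -4.89762321e-02,  2.00112019e-02,  1.84007426e-04]), 'eef_pos': array([0.1484227, 0.6580369, 0.2047925]), 'tcp_rot': array([ 1.10684734e-01,  9.93855372e-01, -6.23707578e-04, -1.26564799e-05]), 'wrist_force': array([-0.64302185, -1.15019658, -0.32773745]), 'torque': array([ 0.00330145, -0.04104902,  0.05380241]), 'grasp_force': 0.0, 'gripper_width': 1.0004004223809897} 0.0188
top [[463.03784941   0.         321.62470935]
 [  0.         463.03784941 201.84244557]
 [  0.           0.           1.        ]] [-0.09820897  0.          0.          0.          0.        ] [ 0.07413326 -0.23592247  1.18566962] [ 0.19032849 -0.12613773 -0.54557811  0.80635529]
side [[396.05217829   0.         317.62403228]
 [  0.         396.05217829 208.2051564 ]
 [  0.           0.           1.        ]] [-0.07188023  0.          0.          0.          0.        ] [ 0.51467453 -0.84421614  0.61979591] [ 0.48120987 -0.01688951 -0.02863709  0.87597473]
```

View pics/top0.png

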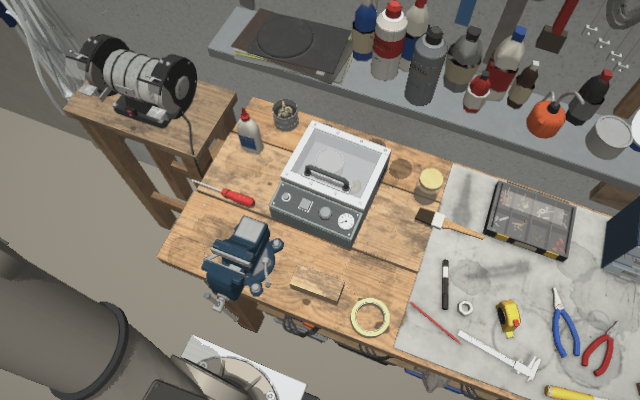

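View pics/side0.png

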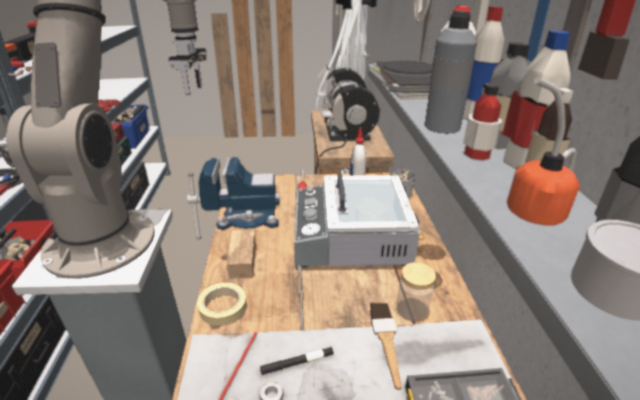

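The top view shows the chamber at about (330,185), with its handle at (327,177), keys at (287,197), (305,204) and (325,213), and the gauge at (346,221). The side view shows the chamber at about (355,220). I'll enlarge both.

```bash
cat > h.py <<'E'
import numpy as np, cv2
from scipy.spatial.transform import Rotation as R
def ray(d,px,s=None):
    u=cv2.undistortPoints(np.array([[px]],float),d["mtx"],d["D"])[0,0]
    v=np.array([u[0],-u[1],-1.])
    if "xyz" in d: M=R.from_quat(d["orientation"]).as_matrix(); o=np.array(d["xyz"])
    else:
        T=np.array(d["T_tool_cam"]); Rt=R.from_quat(s["tcp_rot"]).as_matrix()
        M=Rt@T[:3,:3]; o=s["eef_pos"]+Rt@T[:3,3]
    v=M@v; return o,v/np.linalg.norm(v)
def plane(r,z): return r[0]+r[1]*(z-r[0][2])/r[1][2]
def tri(*rs):
    A=sum(np.eye(3)-np.outer(v,v) for o,v in rs); b=sum((np.eye(3)-np.outer(v,v))@o for o,v in rs)
    p=np.linalg.solve(A,b); return p,[np.linalg.norm((np.eye(3)-np.outer(v,v))@(p-o))*1e3 for o,v in rs]
def proj(d,p,s=None):
    M=R.from_quat(d["orientation"]).as_matrix(); q=M.T@(np.array(p)-d["xyz"])
    q=np.array([[[q[0],-q[1],-q[2]]]]); return cv2.projectPoints(q,np.zeros(3),np.zeros(3),d["mtx"],d["D"])[0][0,0]
E
python3 - <<'E'
import cv2
a=cv2.imread("pics/top0.png")[110:250,260:400]; b=cv2.imread("pics/side0.png")[165:275,285:425]
cv2.imwrite("pics/topc.png",cv2.resize(a,(0,0),fx=4.2,fy=4.2,interpolation=cv2.INTER_CUBIC))
cv2.imwrite("pics/sidec.png",cv2.resize(b,(0,0),fx=5,fy=5,interpolation=cv2.INTER_CUBIC))
E
```

```text
(no output)
```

View pics/topc.png

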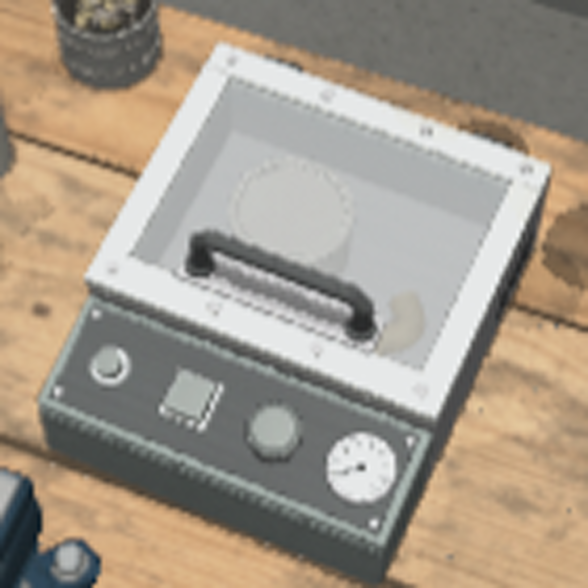

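View pics/sidec.png

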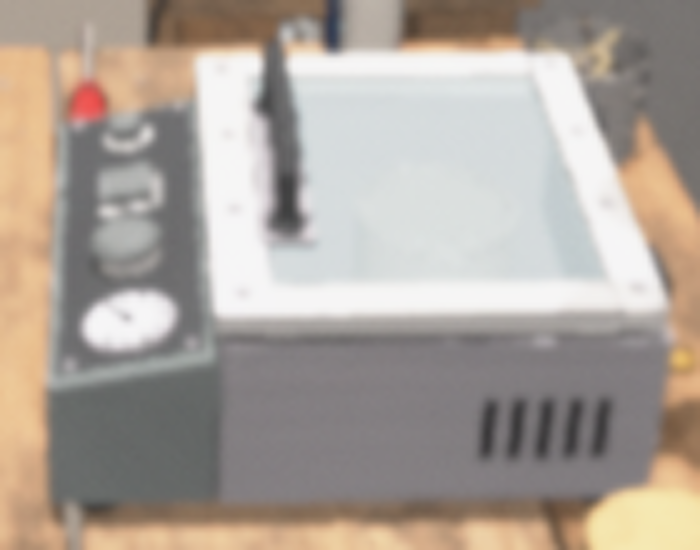

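The top crop shows the small key at (108,362), square at (192,393), mushroom at (274,430), lid corners at (88,283), (437,415), (550,165) and (222,45), and the bar from (205,235) to (362,292). The side crop shows the keys at (126,130), (130,180) and (127,233), and lid corners at (215,318), (665,308), (573,57) and (200,57). Next step is triangulating these.

Run:
```python
from cell import get_image
from h import *
t=get_image("top");s=get_image("side")
T=lambda c:((c[0]+.5)/4.2-.5+260,(c[1]+.5)/4.2-.5+110)
S=lambda c:((c[0]+.5)/5-.5+285,(c[1]+.5)/5-.5+165)
P={"small":((108,362),(126,128)),"square":((192,393),(130,180)),"mush":((274,428),(127,233)),"gauge":((361,467),(130,320)),
"FL":((88,283),(198,57)),"FR":((437,415),(215,318)),"BR":((550,165),(665,308)),"BL":((222,45),(573,57))}
w={}
for k,(a,b) in P.items():
    p,e=tri(ray(t,T(a)),ray(s,S(b))); w[k]=p; print(k,p.round(4),np.round(e,1))
loc={"small":(-105,85,102),"square":(-105,28,101),"mush":(-106,-30,108),"FL":(-66,120,122),"FR":(-66,-120,122),"BR":(141,-120,122),"BL":(141,120,122)}
ks=["small","square","mush","FL","FR","BR","BL"]
A=np.array([w[k][:2] for k in ks]);B=np.array([loc[k][:2] for k in ks])/1e3
a0,b0=A.mean(0),B.mean(0);H=(B-b0).T@(A-a0);yaw=np.arctan2(H[0,1]-H[1,0],H[0,0]+H[1,1])
c,sn=np.cos(yaw),np.sin(yaw);Rm=np.array([[c,-sn],[sn,c]]);o=a0-Rm@b0
print("yaw",np.degrees(yaw),"o",o)
for i,k in enumerate(ks): print(k,((Rm@B[i]+o-A[i])*1e3).round(1),round(w[k][2]*1e3-loc[k][2],1))
h=Rm@np.array([-.030,0])+o
print("handle",h)
for e in(-.04,0,.04):
    q=np.r_[Rm@np.array([-.030,e])+o,.162]; print((proj(t,q)-[259.5,109.5])*4.2,(proj(s,q)-[284.5,164.5])*5)
for z in(.15,.162,.175):
    print(z,[plane(ray(t,T(c)),z).round(4) for c in((205,235),(362,292))])
```

```text
small [0.5551 0.0657 0.0973] [0.5 0.5]
square [0.5539 0.0076 0.1002] [0.9 0.9]
mush [ 0.549  -0.0493  0.1049] [1.5 1.5]
gauge [ 0.5479 -0.1072  0.0953] [1. 1.]
FL [0.5932 0.0939 0.1221] [3. 3.]
FR [ 0.5849 -0.1413  0.12  ] [0.7 0.7]
BR [ 0.7824 -0.1493  0.1213] [0.2 0.2]
BL [0.7962 0.0862 0.1197] [3.1 3.1]
yaw -2.801808514082962 o [ 0.65377527 -0.02535077]
small [-2.1 -1. ] -4.7
square [-3.6  0.1] -0.8
mush [-2.6 -0.8] -3.1
FL [0.5 3.8] 0.1
FR [-2.9 -0.7] -2.0
BR [ 6.4 -2.8] -0.7
BL [4.3 1.4] -2.3
handle [ 0.62381113 -0.02388434]
[342.10060002 292.08727981] [283.6328218  142.43918494]
[281.64916304 268.12710837] [277.91595868 100.12941805]
[221.97430905 244.50232799] [272.58927398  60.76446851]
0.15 [array([0.6344, 0.031 , 0.15  ]), array([ 0.6326, -0.0735,  0.15  ])]
0.162 [array([0.6279, 0.0279, 0.162 ]), array([ 0.6262, -0.0754,  0.162 ])]
0.175 [array([0.6209, 0.0245, 0.175 ]), array([ 0.6191, -0.0774,  0.175 ])]
```

Emit:
drive_tool(
  commands=[
    {"gripper": 94, "slide": [0, 0, -45], "dr": [0, 0, 0]},
    {"gripper": 94, "slide": [0, 0, -45], "dr": [0, 0, 0]},
    {"gripper": 94, "slide": [0, 0, -45], "dr": [0, 0, 0]},
    {"gripper": 94, "slide": [0, 0, -45], "dr": [0, 0, 0]},
    {"gripper": 94, "slide": [-55, -7, 0], "dr": [0, 0, 5]},
    {"gripper": 94, "slide": [-55, -7, 0], "dr": [0, 0, 5]},
  ],
)

```text
t: 0.95
eef_pos: [0.2518, 0.6158, 0.3856]
tcp_rot: [0.198, 0.98, 0.0, 0.0]
wrist_force: [-0.4, 1.1, 0.6]
gripper_width: 0.996
grasp_force: 0.0
```

Emit:
drive_tool(
  commands=[
    {"gripper": 0, "slide": [-55, -7, 0], "dr": [0, 0, 5]},
    {"gripper": 0, "slide": [-55, -7, 0], "dr": [0, 0, 5]},
    {"gripper": 0, "slide": [-55, -7, 0], "dr": [0, 0, 5]},
    {"gripper": 0, "slide": [-55, -7, 0], "dr": [0, 0, 5]},
    {"gripper": 0, "slide": [-55, -7, 0], "dr": [0, 0, 5]},
    {"gripper": 0, "slide": [-55, -7, 0], "dr": [0, 0, 5]},
    {"gripper": 0, "slide": [-55, -7, 0], "dr": [0, 0, 5]},
    {"gripper": 0, "slide": [-55, -7, 0], "dr": [0, 0, 5]},
  ],
)

```text
t: 1.95
eef_pos: [0.5455, 0.2941, 0.3853]
tcp_rot: [0.522, 0.853, -0.0, -0.0]
wrist_force: [0.2, 0.3, 0.1]
gripper_width: 0.187
grasp_force: 0.0
```

Emit:
drive_tool(
  commands=[
    {"gripper": 0, "slide": [-47, -8, 0], "dr": [0, 0, 5]},
    {"gripper": 0, "slide": [-47, -8, 0], "dr": [0, 0, 5]},
    {"gripper": 0, "slide": [-47, -8, 0], "dr": [0, 0, 5]},
    {"gripper": 0, "slide": [-47, -8, 0], "dr": [0, 0, 5]},
    {"gripper": 0, "slide": [-47, -8, 0], "dr": [0, 0, 5]},
    {"gripper": 0, "slide": [-47, -8, 0], "dr": [0, 0, 5]},
    {"gripper": 0, "slide": [0, 0, 30], "dr": [0, 0, 0]},
    {"gripper": 0, "slide": [0, 0, 0], "dr": [0, 0, 0]},
  ],
)

```text
t: 2.95
eef_pos: [0.5691, 0.0139, 0.3542]
tcp_rot: [0.724, 0.69, -0.001, -0.001]
wrist_force: [-0.2, -0.1, 1.2]
gripper_width: 0.002
grasp_force: 0.0
```

Run:
```python
from cell import sense,get_image
import cv2,pickle
s=sense();d=get_image("wrist");pickle.dump((s,d),open("w1.pkl","wb"))
cv2.imwrite("pics/w1.png",d["img"][:,:,::-1]);print(s["eef_pos"],s["tcp_rot"],d["T_tool_cam"],s["wrist_force"])
```

```text
[0.56907847 0.01394549 0.35418304] [ 0.72371715  0.69009534 -0.00110763 -0.00082638] [[ 5.60985054e-04  9.68562343e-01  2.48770322e-01  7.04211993e-02]
 [ 9.99999811e-01 -4.81121951e-04 -3.81831495e-04  5.80295931e-04]
 [-2.50138744e-04  2.48770490e-01 -9.68562430e-01 -1.79623135e-01]
 [ 0.00000000e+00  0.00000000e+00  0.00000000e+00  1.00000000e+00]] [-0.240312   -0.09815563  1.19628793]
```

View pics/w1.png

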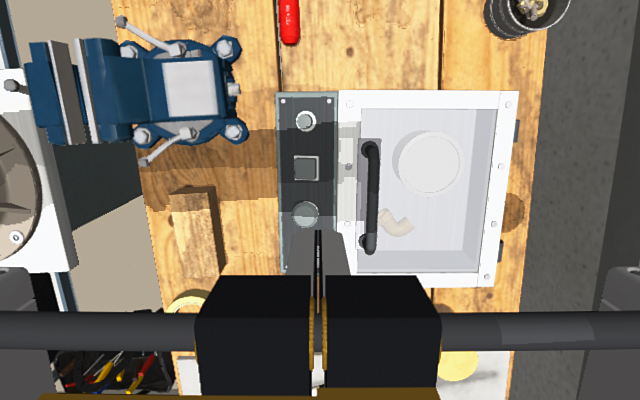

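The wrist view shows the small key at (306,121), square at (306,168), mushroom at (306,214), and the bar from (371,150) to (366,242). I'll combine these with the other two views.

Run:
```python
from cell import get_image
from h import *
import pickle
sw,w=pickle.load(open("w1.pkl","rb"))
t=get_image("top");s=get_image("side")
T=lambda c:((c[0]+.5)/4.2-.5+260,(c[1]+.5)/4.2-.5+110)
S=lambda c:((c[0]+.5)/5-.5+285,(c[1]+.5)/5-.5+165)
for k,a,b,c,z in (("small",(108,362),(126,128),(306,121),.102),("square",(192,393),(130,180),(306,168),.101),("mush",(274,428),(127,233),(306,214),.108),
 ("FL",(88,283),(198,57),(338,91),.122),("BL",(222,45),(573,57),(518,91),.122)):
    r=ray(w,c,sw); p,e=tri(ray(t,T(a)),ray(s,S(b)),r); print(k,p.round(4),np.round(e,1),"plane",plane(r,z).round(4))
M=R.from_quat(sw["tcp_rot"]).as_matrix()
print("tool y",M[:,1].round(4),"x",M[:,0].round(4))
# bar: intersect top-view ray with plane through wrist bar line
r1,r2=ray(w,(371,150),sw),ray(w,(366,242),sw); n=np.cross(r1[1],r2[1])
for c in((225,238),(283,258),(340,280)):
    o,v=ray(t,T(c)); print("bar",(o+v*(n@(r1[0]-o))/(n@v)).round(4))
for r in(r1,r2):print(plane(r,.162).round(4))
```

```text
small [0.5561 0.0658 0.0969] [1.2 0.8 1.6] plane [0.5579 0.0657 0.102 ]
square [0.5543 0.0087 0.0992] [1.4 0.9 0.7] plane [0.5547 0.0096 0.101 ]
mush [ 0.5502 -0.0484  0.1036] [2.3 1.4 1.5] plane [ 0.5519 -0.0467  0.108 ]
FL [0.5945 0.0962 0.1204] [3.9 2.6 1.7] plane [0.5955 0.0973 0.122 ]
BL [0.7969 0.0878 0.1185] [3.3 3.1 1. ] plane [0.7949 0.0888 0.122 ]
tool y [ 0.9989 -0.0475 -0.0027] x [ 4.750e-02  9.989e-01 -5.000e-04]
bar [0.6215 0.0116 0.1786]
bar [ 0.618  -0.0272  0.185 ]
bar [ 0.6153 -0.0644  0.1873]
[0.6255 0.0358 0.162 ]
[ 0.619  -0.0654  0.162 ]
```

Emit:
drive_tool(
  commands=[
    {"gripper": 0, "slide": [-6, -14, 48], "dr": [0, 0, 0]},
    {"gripper": 0, "slide": [0, 0, 48], "dr": [0, 0, 0]},
    {"gripper": 0, "slide": [0, 0, 48], "dr": [0, 0, 0]},
    {"gripper": 0, "slide": [0, 0, 48], "dr": [0, 0, 0]},
    {"gripper": 0, "slide": [0, 0, 40], "dr": [0, 0, 0]},
    {"gripper": 0, "slide": [0, 0, 0], "dr": [0, 0, 0]},
  ],
)

```text
t: 3.85
eef_pos: [0.5549, 0.009, 0.1221]
tcp_rot: [0.723, 0.691, -0.002, -0.001]
wrist_force: [0.9, 0.4, 0.8]
gripper_width: 0.006
grasp_force: 0.0
```

Run:
```python
from cell import sense,get_image
import cv2,pickle
s=sense();d=get_image("wrist");pickle.dump((s,d),open("w2.pkl","wb"))
cv2.imwrite("pics/w2.png",d["img"][:,:,::-1]);print(s["eef_pos"],s["wrist_force"])
```

```text
[0.55488895 0.00904714 0.12209256] [0.89379148 0.42722247 0.79704193]
```

View pics/w2.png

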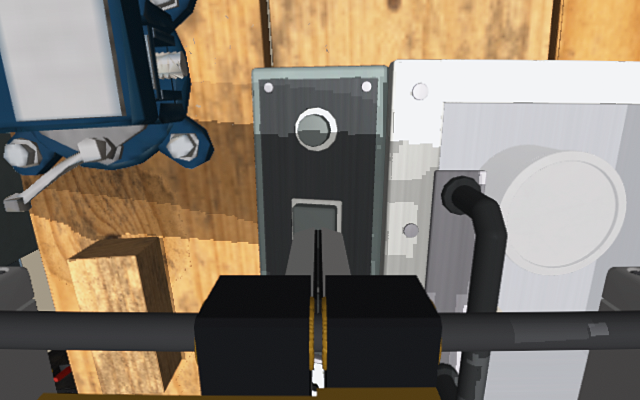

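The finger is centred over the square key at (317,215), and the small key shows at (313,130). Now pressing in small steps.

Emit:
drive_tool(
  commands=[
    {"gripper": 0, "slide": [0, 0, 12], "dr": [0, 0, 0]},
    {"gripper": 0, "slide": [0, 0, 5], "dr": [0, 0, 0]},
    {"gripper": 0, "slide": [0, 0, 4], "dr": [0, 0, 0]},
    {"gripper": 0, "slide": [0, 0, 2], "dr": [0, 0, 0]},
    {"gripper": 0, "slide": [0, 0, 0], "dr": [0, 0, 0]},
  ],
)

```text
t: 4.53
eef_pos: [0.5561, 0.0087, 0.1007]
tcp_rot: [0.724, 0.69, 0.0, 0.0]
wrist_force: [0.8, -0.5, 1.6]
gripper_width: 0.005
grasp_force: 0.9
```

Run:
```python
from h import *
import pickle
s,d=pickle.load(open("w2.pkl","rb")); print(plane(ray(d,(313,129),s),.102))
```

```text
[0.55557746 0.06632811 0.102     ]
```

Emit:
drive_tool(
  commands=[
    {"gripper": 0, "slide": [0, 0, 2], "dr": [0, 0, 0]},
    {"gripper": 0, "slide": [0, 0, 2], "dr": [0, 0, 0]},
    {"gripper": 0, "slide": [0, 0, 0], "dr": [0, 0, 0]},
  ],
)

```text
t: 4.9
eef_pos: [0.5561, 0.0087, 0.0966]
tcp_rot: [0.724, 0.69, 0.0, 0.0]
wrist_force: [2.7, 0.5, 5.2]
gripper_width: 0.003
grasp_force: 2.1
```

Emit:
drive_tool(
  commands=[
    {"gripper": 0, "slide": [0, 0, 1.5], "dr": [0, 0, 0]},
    {"gripper": 0, "slide": [0, 0, 1.5], "dr": [0, 0, 0]},
    {"gripper": 0, "slide": [0, 0, 0], "dr": [0, 0, 0]},
    {"gripper": 0, "slide": [0, 0, 0], "dr": [0, 0, 0]},
  ],
)

```text
t: 5.4
eef_pos: [0.5565, 0.0086, 0.0952]
tcp_rot: [0.724, 0.69, 0.001, 0.0]
wrist_force: [-7.5, 0.5, 36.9]
gripper_width: 0.004
grasp_force: 18.4
```

Emit:
drive_tool(
  commands=[
    {"gripper": 0, "slide": [0, 0, -15], "dr": [0, 0, 0]},
    {"gripper": 0, "slide": [0, 0, -18], "dr": [0, 0, 0]},
    {"gripper": 0, "slide": [-28, -1, 0], "dr": [0, 0, 0]},
    {"gripper": 0, "slide": [-28.5, -1, 0], "dr": [0, 0, 0]},
    {"gripper": 0, "slide": [0, 0, 12], "dr": [0, 0, 0]},
    {"gripper": 0, "slide": [0, 0, 0], "dr": [0, 0, 0]},
    {"gripper": 0, "slide": [0, 0, 0], "dr": [0, 0, 0]},
  ],
)

```text
t: 6.28
eef_pos: [0.5511, -0.0469, 0.1145]
tcp_rot: [0.723, 0.691, -0.0, -0.0]
wrist_force: [-0.1, -0.2, -0.0]
gripper_width: 0.006
grasp_force: 0.0
```

Emit:
drive_tool(
  commands=[
    {"gripper": 0, "slide": [0, 0, 5], "dr": [0, 0, 0]},
    {"gripper": 0, "slide": [0, 0, 3], "dr": [0, 0, 0]},
    {"gripper": 0, "slide": [0, 0, 2], "dr": [0, 0, 0]},
    {"gripper": 0, "slide": [0, 0, 1], "dr": [0, 0, 0]},
    {"gripper": 0, "slide": [0, 0, 0], "dr": [0, 0, 0]},
  ],
)

```text
t: 6.9
eef_pos: [0.5514, -0.0476, 0.1037]
tcp_rot: [0.724, 0.69, 0.0, 0.0]
wrist_force: [1.6, 1.7, 4.1]
gripper_width: 0.004
grasp_force: 2.0
```

Emit:
drive_tool(
  commands=[
    {"gripper": 0, "slide": [0, 0, 1.5], "dr": [0, 0, 0]},
    {"gripper": 0, "slide": [0, 0, 1], "dr": [0, 0, 0]},
    {"gripper": 0, "slide": [0, 0, 0], "dr": [0, 0, 0]},
    {"gripper": 0, "slide": [0, 0, 0], "dr": [0, 0, 0]},
  ],
)

```text
t: 7.4
eef_pos: [0.5517, -0.0477, 0.102]
tcp_rot: [0.724, 0.69, 0.001, 0.0]
wrist_force: [-2.2, 2.3, 22.0]
gripper_width: 0.005
grasp_force: 11.2
```

Emit:
drive_tool(
  commands=[
    {"gripper": 0, "slide": [0, 0, -15], "dr": [0, 0, 0]},
    {"gripper": 0, "slide": [0, 0, -18], "dr": [0, 0, 0]},
    {"gripper": 0, "slide": [38, 0, 0], "dr": [0, 0, 0]},
    {"gripper": 0, "slide": [38, 0, 0], "dr": [0, 0, 0]},
    {"gripper": 0, "slide": [37.5, 0, 0], "dr": [0, 0, 0]},
    {"gripper": 0, "slide": [0, 0, 12], "dr": [0, 0, 0]},
    {"gripper": 0, "slide": [0, 0, 10], "dr": [0, 0, 0]},
    {"gripper": 0, "slide": [0, 0, 0], "dr": [0, 0, 0]},
    {"gripper": 0, "slide": [0, 0, 0], "dr": [0, 0, 0]},
  ],
)

```text
t: 8.52
eef_pos: [0.5566, 0.0647, 0.1122]
tcp_rot: [0.724, 0.69, -0.0, 0.0]
wrist_force: [1.2, 0.5, 0.6]
gripper_width: 0.005
grasp_force: 0.0
```

Emit:
drive_tool(
  commands=[
    {"gripper": 0, "slide": [1, 0, 6], "dr": [0, 0, 0]},
    {"gripper": 0, "slide": [0, 0, 4], "dr": [0, 0, 0]},
    {"gripper": 0, "slide": [0, 0, 2], "dr": [0, 0, 0]},
    {"gripper": 0, "slide": [0, 0, 2], "dr": [0, 0, 0]},
    {"gripper": 0, "slide": [0, 0, 0], "dr": [0, 0, 0]},
  ],
)

```text
t: 9.15
eef_pos: [0.5569, 0.0666, 0.0981]
tcp_rot: [0.724, 0.69, 0.0, 0.0]
wrist_force: [1.3, -0.7, 4.4]
gripper_width: 0.005
grasp_force: 1.9
```

Emit:
drive_tool(
  commands=[
    {"gripper": 0, "slide": [0, 0, 1.5], "dr": [0, 0, 0]},
    {"gripper": 0, "slide": [0, 0, 1.5], "dr": [0, 0, 0]},
    {"gripper": 0, "slide": [0, 0, 0], "dr": [0, 0, 0]},
    {"gripper": 0, "slide": [0, 0, 0], "dr": [0, 0, 0]},
  ],
)

```text
t: 9.65
eef_pos: [0.5571, 0.0667, 0.0961]
tcp_rot: [0.724, 0.69, 0.001, 0.0]
wrist_force: [-3.0, -0.2, 25.3]
gripper_width: 0.005
grasp_force: 12.4
```

Emit:
drive_tool(
  commands=[
    {"gripper": 0, "slide": [0, 0, -25], "dr": [0, 0, 0]},
    {"gripper": 0, "slide": [0, 0, -60], "dr": [0, 0, 0]},
    {"gripper": 0, "slide": [0, 0, -60], "dr": [0, 0, 0]},
    {"gripper": 94, "slide": [-44, 36, 0], "dr": [0, 0, 0]},
    {"gripper": 94, "slide": [-43, 36, 0], "dr": [0, 0, 0]},
    {"gripper": 94, "slide": [0, 0, 0], "dr": [0, 0, 0]},
    {"gripper": 94, "slide": [0, 0, 0], "dr": [0, 0, 0]},
    {"gripper": 94, "slide": [0, 0, 0], "dr": [0, 0, 0]},
    {"gripper": 94, "slide": [0, 0, 0], "dr": [0, 0, 0]},
  ],
)

```text
t: 10.78
eef_pos: [0.624, -0.0226, 0.24]
tcp_rot: [0.723, 0.691, 0.0, -0.0]
wrist_force: [-0.6, -0.4, 0.7]
gripper_width: 0.609
grasp_force: 0.0
```

Run:
```python
from cell import sense,get_image
import cv2,pickle
s=sense();d=get_image("wrist");pickle.dump((s,d),open("w3.pkl","wb"))
cv2.imwrite("pics/w3.png",d["img"][:,:,::-1]);print(s["eef_pos"],s["wrist_force"],s["gripper_width"])
```

```text
[ 0.6240415  -0.02258108  0.24002948] [-0.59738444 -0.39448137  0.68709098] 0.6086843163010094
```

View pics/w3.png

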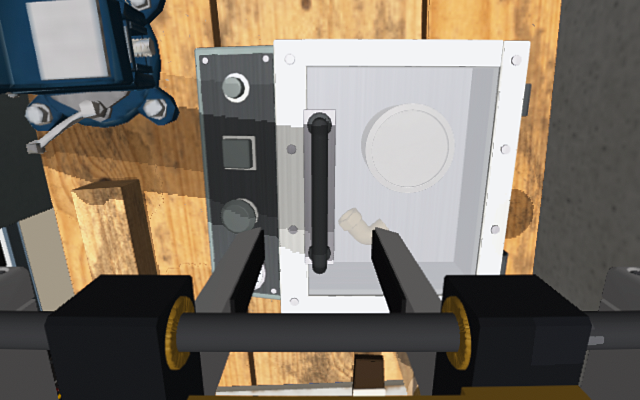

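The bar is at column 319, rows 120–265, centred between the open fingers. I'll check its height against the first wrist view.

Run:
```python
from h import *
import pickle
a=pickle.load(open("w1.pkl","rb"));b=pickle.load(open("w3.pkl","rb"))
def f(p,c=60): return p
for p,q in (((371,147),(319,120)),((366,245),(319,265))):
    print(tri(ray(a[1],p,a[0]),ray(b[1],q,b[0])),plane(ray(b[1],q,b[0]),.162))
```

```text
(array([0.62847893, 0.0362172 , 0.14052158]), [np.float64(0.1022982624588304), np.float64(0.10229826245876499)]) [0.62838493 0.03701544 0.162     ]
(array([ 0.62225022, -0.07934127,  0.14328836]), [np.float64(2.648393768490674), np.float64(2.6483937684907404)]) [ 0.62347623 -0.07330006  0.162     ]
```

Emit:
drive_tool(
  commands=[
    {"gripper": 60, "slide": [1, 2, 30], "dr": [0, 0, 0]},
    {"gripper": 60, "slide": [0, 0, 30], "dr": [0, 0, 0]},
    {"gripper": 60, "slide": [0, 0, 25], "dr": [0, 0, 0]},
    {"gripper": 60, "slide": [0, 0, 12], "dr": [0, 0, 0]},
    {"gripper": 60, "slide": [0, 0, 0], "dr": [0, 0, 0]},
    {"gripper": 60, "slide": [0, 0, 0], "dr": [0, 0, 0]},
  ],
)

```text
t: 11.58
eef_pos: [0.6269, -0.0227, 0.144]
tcp_rot: [0.724, 0.69, 0.0, 0.0]
wrist_force: [0.2, -0.2, 0.4]
gripper_width: 0.637
grasp_force: 0.0
```

Emit:
drive_tool(
  commands=[
    {"gripper": 0, "slide": [0, 0, 3], "dr": [0, 0, 0]},
    {"gripper": 0, "slide": [0, 0, 0], "dr": [0, 0, 0]},
    {"gripper": 0, "slide": [0, 0, 0], "dr": [0, 0, 0]},
    {"gripper": 0, "slide": [0, 0, 0], "dr": [0, 0, 0]},
    {"gripper": 0, "slide": [0, 0, 0], "dr": [0, 0, 0]},
    {"gripper": 0, "slide": [0, 0, 0], "dr": [0, 0, 0]},
    {"gripper": 0, "slide": [0, 0, 0], "dr": [0, 0, 0]},
    {"gripper": 0, "slide": [0, 0, 0], "dr": [0, 0, 0]},
  ],
  newtons=50,
)

```text
t: 12.58
eef_pos: [0.6253, -0.0227, 0.1399]
tcp_rot: [0.724, 0.69, -0.001, -0.001]
wrist_force: [-6.7, 1.0, 6.4]
gripper_width: 0.114
grasp_force: 50.0
```

Emit:
drive_tool(
  commands=[
    {"gripper": 0, "slide": [0, 0.3, -1], "dr": [0, 0, 0]},
    {"gripper": 0, "slide": [0, 0.3, -1], "dr": [0, 0, 0]},
    {"gripper": 0, "slide": [0, 0.3, -1], "dr": [0, 0, 0]},
    {"gripper": 0, "slide": [0, 0.3, -1], "dr": [0, 0, 0]},
    {"gripper": 0, "slide": [0, 0, 0], "dr": [0, 0, 0]},
  ],
)

```text
t: 13.2
eef_pos: [0.6265, -0.0227, 0.1437]
tcp_rot: [0.724, 0.69, -0.001, -0.001]
wrist_force: [-11.1, 1.5, -1.8]
gripper_width: 0.109
grasp_force: 50.0
```

Emit:
drive_tool(
  commands=[
    {"gripper": 0, "slide": [0, -0.7, -1], "dr": [0, 0, 0]},
    {"gripper": 0, "slide": [0, -0.3, -1], "dr": [0, 0, 0]},
    {"gripper": 0, "slide": [0, 0, -1], "dr": [0, 0, 0]},
    {"gripper": 0, "slide": [0, 0, 0], "dr": [0, 0, 0]},
  ],
)

```text
t: 13.7
eef_pos: [0.6279, -0.0228, 0.1479]
tcp_rot: [0.724, 0.69, 0.001, 0.001]
wrist_force: [4.5, -0.0, -0.1]
gripper_width: 0.112
grasp_force: 50.0
```

Emit:
drive_tool(
  commands=[
    {"gripper": 0, "slide": [0, 0.5, -1.5], "dr": [0, 0, 0]},
    {"gripper": 0, "slide": [0, 0.5, -1.5], "dr": [0, 0, 0]},
    {"gripper": 0, "slide": [0, 0.5, -1.5], "dr": [0, 0, 0]},
    {"gripper": 0, "slide": [0, 0, 0], "dr": [0, 0, 0]},
  ],
)

```text
t: 14.2
eef_pos: [0.6292, -0.0229, 0.1519]
tcp_rot: [0.724, 0.69, 0.001, 0.001]
wrist_force: [7.6, -0.8, -8.4]
gripper_width: 0.116
grasp_force: 50.0
```

Run:
```python
from cell import sense,get_image
import cv2
s=sense();print(s["wrist_force"],s["eef_pos"]);d=get_image("side")
cv2.imwrite("pics/s4.png",cv2.resize(d["img"][130:275,265:445,::-1],(0,0),fx=4,fy=4,interpolation=cv2.INTER_CUBIC))
```

```text
[ 7.55107141 -0.81458224 -8.36922647] [ 0.62921523 -0.02289853  0.15191096]
```

View pics/s4.png

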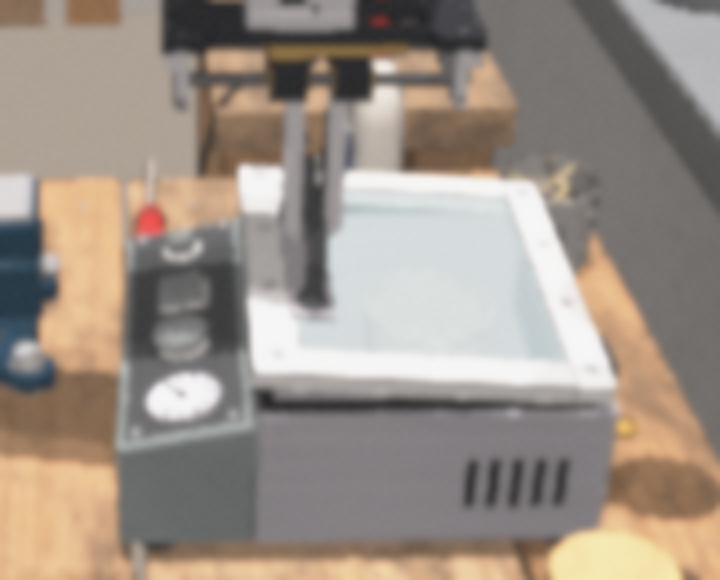

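The side view shows the lid gap opening at the front, around (265,400), with the bar still gripped. I'll keep following the arc slowly.

Emit:
drive_tool(
  commands=[
    {"gripper": 0, "slide": [0, 1.2, -1.5], "dr": [0, 0, 0]},
    {"gripper": 0, "slide": [0, 1, -1.5], "dr": [0, 0, 0]},
    {"gripper": 0, "slide": [0, 0.8, -1.5], "dr": [0, 0, 0]},
    {"gripper": 0, "slide": [0, 0.8, -1.5], "dr": [0, 0, 0]},
    {"gripper": 0, "slide": [0, 0.8, -1.5], "dr": [0, 0, 0]},
    {"gripper": 0, "slide": [0, 0, 0], "dr": [0, 0, 0]},
  ],
)

```text
t: 15.0
eef_pos: [0.632, -0.023, 0.159]
tcp_rot: [0.724, 0.69, -0.0, -0.001]
wrist_force: [-5.8, -0.0, -1.9]
gripper_width: 0.114
grasp_force: 50.0
```

Emit:
drive_tool(
  commands=[
    {"gripper": 0, "slide": [0, 0, -1.5], "dr": [0, 0, 0]},
    {"gripper": 0, "slide": [0, 0.4, -1.5], "dr": [0, 0, 0]},
    {"gripper": 0, "slide": [0, 0.6, -1.5], "dr": [0, 0, 0]},
    {"gripper": 0, "slide": [0, 0.7, -1.5], "dr": [0, 0, 0]},
    {"gripper": 0, "slide": [0, 0.7, -1.5], "dr": [0, 0, 0]},
    {"gripper": 0, "slide": [0, 0.5, -1.5], "dr": [0, 0, 0]},
    {"gripper": 0, "slide": [0, 0, 0], "dr": [0, 0, 0]},
  ],
)

```text
t: 15.88
eef_pos: [0.6362, -0.0232, 0.1682]
tcp_rot: [0.724, 0.69, 0.0, 0.0]
wrist_force: [4.6, -1.5, -8.3]
gripper_width: 0.112
grasp_force: 50.0
```

Run:
```python
from cell import sense,get_image
import cv2
s=sense();print(s["wrist_force"],s["eef_pos"]);d=get_image("side")
cv2.imwrite("pics/s5.png",cv2.resize(d["img"][130:275,265:445,::-1],(0,0),fx=4,fy=4,interpolation=cv2.INTER_CUBIC))
```

```text
[ 4.64639559 -1.4681712  -8.27154841] [ 0.63615282 -0.02316996  0.16821352]
```

View pics/s5.png

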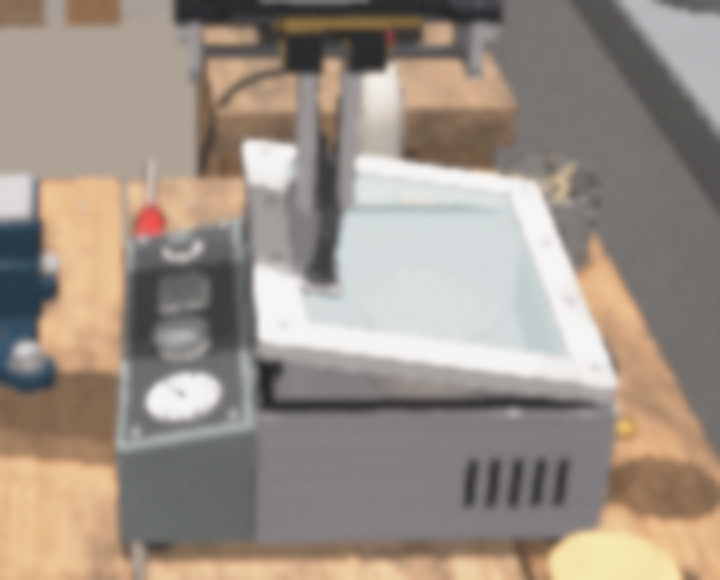

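The lid's front right top corner is now at (258,345) in the crop. I'll hold for 2.5 s, then check its height.

Emit:
drive_tool(
  commands=[
    {"gripper": 0, "slide": [0, 0, 0], "dr": [0, 0, 0]},
    {"gripper": 0, "slide": [0, 0, 0], "dr": [0, 0, 0]},
    {"gripper": 0, "slide": [0, 0, 0], "dr": [0, 0, 0]},
    {"gripper": 0, "slide": [0, 0, 0], "dr": [0, 0, 0]},
    {"gripper": 0, "slide": [0, 0, 0], "dr": [0, 0, 0]},
    {"gripper": 0, "slide": [0, 0, 0], "dr": [0, 0, 0]},
    {"gripper": 0, "slide": [0, 0, 0], "dr": [0, 0, 0]},
    {"gripper": 0, "slide": [0, 0, 0], "dr": [0, 0, 0]},
    {"gripper": 0, "slide": [0, 0, 0], "dr": [0, 0, 0]},
    {"gripper": 0, "slide": [0, 0, 0], "dr": [0, 0, 0]},
  ],
)

```text
t: 17.18
eef_pos: [0.6361, -0.0232, 0.1681]
tcp_rot: [0.724, 0.69, 0.0, 0.0]
wrist_force: [4.4, -1.7, -8.4]
gripper_width: 0.113
grasp_force: 50.0
```

Emit:
drive_tool(
  commands=[
    {"gripper": 0, "slide": [0, 0, 0], "dr": [0, 0, 0]},
    {"gripper": 0, "slide": [0, 0, 0], "dr": [0, 0, 0]},
    {"gripper": 0, "slide": [0, 0, 0], "dr": [0, 0, 0]},
    {"gripper": 0, "slide": [0, 0, 0], "dr": [0, 0, 0]},
    {"gripper": 0, "slide": [0, 0, 0], "dr": [0, 0, 0]},
    {"gripper": 0, "slide": [0, 0, 0], "dr": [0, 0, 0]},
    {"gripper": 0, "slide": [0, 0, 0], "dr": [0, 0, 0]},
    {"gripper": 0, "slide": [0, 0, 0], "dr": [0, 0, 0]},
    {"gripper": 0, "slide": [0, 0, 0], "dr": [0, 0, 0]},
    {"gripper": 0, "slide": [0, 0, 0], "dr": [0, 0, 0]},
  ],
)

```text
t: 18.42
eef_pos: [0.6361, -0.0232, 0.1681]
tcp_rot: [0.724, 0.69, 0.0, 0.0]
wrist_force: [5.3, -0.9, -8.8]
gripper_width: 0.112
grasp_force: 50.0
```

Run:
```python
from cell import get_image
from h import *
d=get_image("side")
for px in ((328,228.7),((258.5)/4-.5+265,345.5/4-.5+130)):
    o,v=ray(d,px); print(o+v*(-.1435-o[1])/v[1])
```

```text
[ 0.58498543 -0.1435      0.11973471]
[ 0.58685024 -0.1435      0.15316184]
```

The front edge has risen 33 mm, about 0.165 rad, and it's steady. Handing in.

```bash
python3 -c "
from cell import robot
print(robot.hand_in())"
```

```text
the job is handed in; nothing more can be done
None
```

I pressed the square, mushroom and small round keys in that order, each to its stop, then broke the seal and held the lid about 33 mm ajar for over 2 s, and handed the job in still gripping it; no verdict came back.

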